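# Charge a grinding jar with one row of balls from the ball tray

## Task

Load the steel grinding jar for a milling run: lift the blue ball tray by its bridge handle and tip its open front over the jar just far enough that only the front row of three balls rolls over the low lip into the jar, while the two rows behind stay in their places. Bring the tray back to its black mat and set it down front edge first with the back clearly raised, then lower the back until it stands flat, and finally put the lid on the jar so that it sits fully home and let go. Spill no ball on the table, and do not push the jar about or disturb the amber jar and the beaker.

Things in the scene. Friction and masses are not known exactly. Their poses are not given: they have to be found in the camera images.
- tray_grip (a point): Centre of the black grip bar that bridges the loose blue ball tray (100 mm long in x, 92 wide, 102 over the handle uprights, 99 tall, about 0.76 kg with its nine balls). The bar is 14 mm thick in x, 92 long in y, 28 tall, flat-faced; its centre lies 85 mm above the tray's underside, over its middle. Tray axes: z up, -x toward the open front with the low bright lip, y along the bar.
- tray_lip (a point): Middle of the bottom edge of the tray's open front, 50 mm toward -x and 85 mm below the bar's centre. Above it stands the 1.8 mm front lip on the 6 mm floor. The front row lies behind that lip, in a channel 80 mm wide between the side walls, and rolls over it once the tray is tipped front down by about 31 degrees.
- tray_back (a point): Middle of the bottom edge of the tray's back, 50 mm toward +x and 85 mm below the bar's centre. The middle and rear rows lie behind lips 5 mm high, which hold them up to about 50 degrees of tipping.
- mat: Black anti-slip rubber mat, 170 x 160 x 3 mm, fixed on the table, the home of the tray; origin at the centre of its underside, x along its 170 mm side. The tray starts on it with its front toward the mat's -x side.
- jar: Open steel grinding jar, 125 mm across its collar, 80 mm tall, mouth 104 mm wide inside, inner floor 10 mm up; heavy (1.6 kg), loose, empty. Origin at the centre of its underside, z up.
- jar_mouth (a point): Centre of the jar's mouth, level with its rim, 80 mm above the table.
- lid_knob (a point): Middle of the round black knob (28 mm thick, 38 tall) on the loose steel jar lid, 0.35 kg, lying right way up: a disc 126 mm wide, 10 thick, and below it a red rounded centring shoulder 99 mm wide, 6 deep, that drops into the jar's mouth. The point lies 38 mm above the shoulder's underside, 32 above the disc's underside, 18 below the knob's top. z up. On the closed jar it is 112 mm above the table.
- amber_jar: Bystander: closed amber jar with white cap, 45 mm wide, 55 mm tall; origin at the centre of its underside.
- beaker: Bystander: empty glass beaker, 57 mm wide, 66 mm tall; origin at the centre of its underside.
- front_0_center (a point): Centre of a white ceramic grinding ball, 24 mm, 40 g, in the front row (the row next to the tray's open front; these three go into the jar), at the tray's +y side at the start.
- front_1_center (a point): Centre of a white ceramic grinding ball, 24 mm, 40 g, in the front row (the row next to the tray's open front; these three go into the jar), in the middle of the row at the start.
- front_2_center (a point): Centre of a white ceramic grinding ball, 24 mm, 40 g, in the front row (the row next to the tray's open front; these three go into the jar), at the tray's -y side at the start.
- middle_0_center (a point): Centre of a white ceramic grinding ball, 24 mm, 40 g, in the middle row (stays on the tray), at the tray's +y side at the start.
- middle_1_center (a point): Centre of a white ceramic grinding ball, 24 mm, 40 g, in the middle row (stays on the tray), in the middle of the row at the start.
- middle_2_center (a point): Centre of a white ceramic grinding ball, 24 mm, 40 g, in the middle row (stays on the tray), at the tray's -y side at the start.
- rear_0_center (a point): Centre of a white ceramic grinding ball, 24 mm, 40 g, in the rear row (the row next to the tray's back wall; stays on the tray), at the tray's +y side at the start.
- rear_1_center (a point): Centre of a white ceramic grinding ball, 24 mm, 40 g, in the rear row (the row next to the tray's back wall; stays on the tray), in the middle of the row at the start.
- rear_2_center (a point): Centre of a white ceramic grinding ball, 24 mm, 40 g, in the rear row (the row next to the tray's back wall; stays on the tray), at the tray's -y side at the start.

How it is judged:
By the outcome, as a careful person would: the job done as asked, in the order asked, and still so for the second after the job is handed in, with the robot touching nothing.
It also fails if it takes over 64 s, if anything falls off the work surface, if the arm or the gripper's body presses on something with over 40 N, if the wrist force passes 120 N, or if a joint passes its speed limit or range.

## Robot

A 6-joint arm with a two-finger parallel gripper is mounted at the origin on a cart in front of the work surface, level with it; the furniture and walls round the work are solid. World frame = base frame: x ahead of the robot, y to its left, z up, the work surface at z = 0. Lengths are in m, angles in rad, forces in N, time in s.
With the tool pointing down it reaches from about 0.35 to 0.85 m from the base axis. Payload 8.1 kg.
Tool frame: the origin (TCP) lies midway between the tips of the shut fingers; the grasp point (between the pads) lies 19 mm behind it; z points along the fingers, y is the line along which they close (so a half turn about z gives the same grasp; the last joint's range is limited). The gripper opens to 93 mm and grips with 3 to 60 N. Pads are 15 mm wide; open, the fingers measure 128 mm over their backs; the gripper's body (75 mm by 188 mm) begins 65 mm behind the grasp point.
Start: joints at [1.088, 0.13, 1.488, -0, 1.523, -0.085], TCP at [0.232, 0.553, 0.219] pointing down, gripper open.
Joint ranges: [-2.96, 2.96], [-0.89, 2.26], [0.02, 2.5], [-1.34, 4.48], [0, 2.73], [-2.66, 2.66]. Speed limits (rad/s): [2.39, 2.39, 2.79, 3.14, 3.14, 3.14].

## Interface

Orientations are given as [roll, pitch, yaw] about the fixed x, y, z axes, in that order (R = Rz(yaw) Ry(pitch) Rx(roll)).
In Python, from bench import r gives the robot as it stands. The module is installed in compiled form; this text tells all that it offers.
- The arm moves only by the shell command python3 -m crank 'ROWS' [FORCE]. ROWS is JSON, a list of rows, each a list of 7 numbers: the shift along the world's x, y, z each as a share of 0.2 m, from -1 to 1, then the turn, a rotation vector about the world's x, y, z each as a share of 6 degrees, from -1 to 1, then the opening, from -1 (shut) to 1 (fully open). In form: [[tx, ty, tz, rx, ry, rz, claw], ...]. A call has 1 to 20 rows; each row shifts and turns the commanded pose from where the row before left it; what a row does not reach is not made up. A row lasts 1/12 s, in which the tool goes at most 41.7 mm and 7.16 degrees, less where a joint would pass 70% of its speed; a pose out of reach is approached as far as the arm can. A call with a number of a shift or a turn outside -1 to 1 is refused whole. A call with a gripper value outside its range is refused whole. The fingers move at their own pace and stop on an object; FORCE is the grip in N (left out, the last holds). Time passes only in rows, so rows that do not move let the fingers close. It gives the time, the measured TCP pose, the force, the opening and the grip force at its end, in the units of the state.
- r.sense(): the state, without advancing time (a new reading comes with each control period).
- r.capture(name): name is "scene" or "top"; returns a dict with "image" (400x640x3 uint8, red, green, blue), "fx", "fy", "cx", "cy" (pixels), "dist" ([k1, k2, p1, p2, k3] as OpenCV has them; the pictures are not rectified), "xyz" and "attitude" of the camera in the world. Camera axes: x right, y down, z forward; pixel columns grow to the right and rows downward; lengths in m; the calibration is good to about 2 mm. A picture is of the moment at which its call begins. There is no depth.
- r.close_job(): hands the job in; it is judged then, once.
The state is a dict: "clock": time; "qpos": joint angles; "qvel": joint speeds; "effort": joint torques, N m; "position": TCP position; "tcp_rot": TCP orientation; "wrist_force": force on the tool from outside, world axes, zero at the start; "torque": the same for the moment, N m; "gripper_width": finger opening in m; "gripper_force": force on a finger pad.
Only numpy, scipy, OpenCV 4.12 (cv2) and the standard library are available. Lean on these libraries where they do the work, as an engineer would, in place of code of your own. Each camera call takes 0.05 s, during which the arm holds its last target. There are 200 camera calls.

## Working session

There is one attempt and no reset: what is moved stays moved. The work goes in short steps, Python scripts to look and compute and a shell command to move; the robot and the scene stay as the last step left them, time stands still between calls to the robot, and variables do not carry over. Pictures are saved under pics/ and viewed, at most 11 in all, crops included, and the job is handed in when it is done.

```bash
mkdir -p pics; python3 - <<'E'
from bench import r
import cv2,pickle
d={}
for n in("scene","top"):
    c=r.capture(n);d[n]=c
    cv2.imwrite(f"pics/{n}0.png",c["image"][:,:,::-1])
    print(n,{k:v for k,v in c.items() if k!="image"})
pickle.dump(d,open("c0.pkl","wb"));print(r.sense())
E
```

```text
scene {'fx': 386.515055096257, 'fy': 386.515055096257, 'cx': 318.46024029831074, 'cy': 192.6509217450101, 'dist': array([-0.03747646,  0.        ,  0.        ,  0.        ,  0.        ]), 'xyz': array([ 0.12418658, -0.31108966,  0.74067842]), 'attitude': array([-2.43890524,  0.0088365 , -1.04329185])}
top {'fx': 410.2585872024215, 'fy': 410.2585872024215, 'cx': 320.9832423164767, 'cy': 200.9088884360702, 'dist': array([-0.01291913,  0.        ,  0.        ,  0.        ,  0.        ]), 'xyz': array([ 0.54072728, -0.01518074,  0.96434851]), 'attitude': array([-3.08279837, -0.041     , -1.60037505])}
{'clock': 0.1, 'qpos': array([ 1.08762143e+00,  1.31099653e-01,  1.48916760e+00, -2.40288816e-05,
        1.52304932e+00, -8.53839086e-02]), 'qvel': array([-0.00184316, -0.00167143, -0.00219001, -0.00052655,  0.00042228,
       -0.0007592 ]), 'effort': array([ 1.26517066e-04, -5.61342573e+01, -4.93092978e+01,  7.68906064e-02,
        2.93193420e-02, -2.75960878e-05]), 'position': array([0.23215962, 0.55268581, 0.21768554]), 'tcp_rot': array([-3.13987297e+00, -1.23103887e-04,  2.74380272e+00]), 'wrist_force': array([ 0.91192987, -0.86383364,  0.52803938]), 'torque': array([ 0.05061072,  0.04827962, -0.02941808]), 'gripper_force': 0.0, 'gripper_width': 0.09262651001778956}
```

View pics/scene0.png

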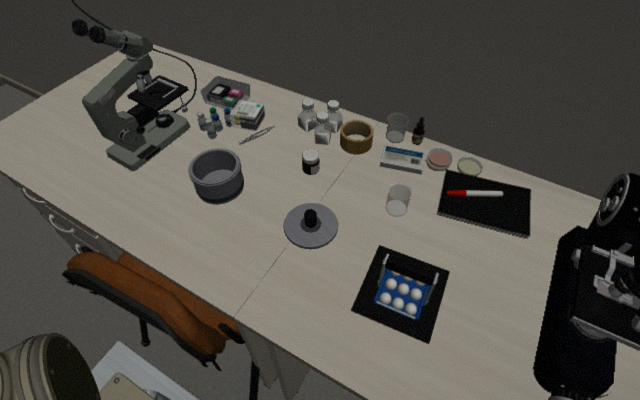

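View pics/top0.png

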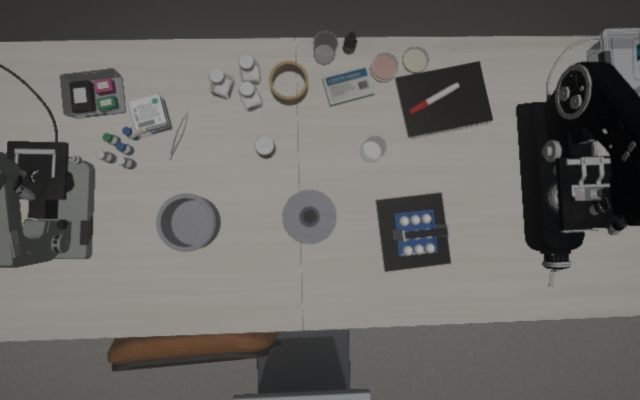

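```bash
cat > h.py <<'E'
import numpy as np,cv2,pickle
from scipy.spatial.transform import Rotation as R
def ray(c,u,v):
    K=np.array([[c["fx"],0,c["cx"]],[0,c["fy"],c["cy"]],[0,0,1]])
    p=cv2.undistortPoints(np.array([[[u,v]]],float),K,np.array(c["dist"]))[0,0]
    return R.from_euler("xyz",c["attitude"]).apply([p[0],p[1],1])
def onz(c,u,v,z):
    d=ray(c,u,v);return c["xyz"]+d*(z-c["xyz"][2])/d[2]
def proj(c,P):
    K=np.array([[c["fx"],0,c["cx"]],[0,c["fy"],c["cy"]],[0,0,1]])
    M=R.from_euler("xyz",c["attitude"]).as_matrix().T
    return cv2.projectPoints(np.array(P,float).reshape(-1,3),cv2.Rodrigues(M)[0],-M@c["xyz"],K,np.array(c["dist"]))[0][:,0]
E
python3 - <<'E'
from h import *
d=pickle.load(open("c0.pkl","rb"))
t=d["top"];s=d["scene"]
a=cv2.resize(t["image"][185:280,365:465],None,fx=5.6,fy=5.6,interpolation=cv2.INTER_CUBIC)[:,:400*2]
b=cv2.resize(s["image"][240:345,345:460],None,fx=5,fy=5,interpolation=cv2.INTER_CUBIC)
cv2.imwrite("pics/a.png",np.clip(a[:,:,::-1]*1.6,0,255));cv2.imwrite("pics/b.png",np.clip(b[:,:,::-1]*1.6,0,255))
# balls in both views
for n,(x0,x1,y0,y1) in(("top",(385,450,195,270)),("scene",(360,445,250,330))):
    c=d[n];g=c["image"].astype(int)
    m=((g.min(2)>110)).astype(np.uint8);k=np.zeros_like(m);k[y0:y1,x0:x1]=m[y0:y1,x0:x1]
    N,_,st,ce=cv2.connectedComponentsWithStats(k)
    for i in range(1,N):
        if st[i,4]>15: print(n,st[i],ce[i].round(1),onz(c,*ce[i],0.021).round(4))
# mat, black
c=t;g=c["image"];m=(g.max(2)<50).astype(np.uint8)*0+((g.max(2)<60)).astype(np.uint8);k=np.zeros_like(m);k[185:280,365:465]=m[185:280,365:465]
cn=max(cv2.findContours(k,0,2)[0],key=cv2.contourArea);bx=cv2.boxPoints(cv2.minAreaRect(cn));print("mat",[onz(c,*p,.003).round(4)[:2] for p in bx]); print(bx)
for n,u,v,z in(("top",310,216,.032),("scene",310,217,.032),("top",264,147,.055),("scene",310,155,.055),("top",371,150,.05),("scene",398,200,.03)):print(n,u,v,onz(d[n],u,v,z).round(4))
E
```

```text
top [385 195  27   4  57] [394.9 195.7] [ 0.6025 -0.2279  0.021 ]
top [442 195   8  54 217] [446.9 213.1] [ 0.5587 -0.3486  0.021 ]
top [411 215   9   9  65] [415.2 219.3] [ 0.5464 -0.2732  0.021 ]
top [422 214   9   9  64] [426.2 218.1] [ 0.5484 -0.2992  0.021 ]
top [400 216   9  10  65] [404.2 220.7] [ 0.5439 -0.2472  0.021 ]
top [403 230   5  11  20] [404.  236.1] [ 0.5084 -0.2453  0.021 ]
top [415 245  10   9  69] [419.  249.2] [ 0.4771 -0.2792  0.021 ]
top [426 244   9   9  64] [429.9 247.8] [ 0.4794 -0.3049  0.021 ]
top [404 246  11   9  70] [408.  250.3] [ 0.4753 -0.2534  0.021 ]
top [405 264  45   6 152] [433.4 267.4] [ 0.4341 -0.3109  0.021 ]
scene [360 250  16  36 314] [365.1 262. ] [ 0.5302 -0.1815  0.021 ]
scene [396 250  49  19 480] [427.6 255.8] [ 0.6106 -0.2913  0.021 ]
scene [383 254   6  10  19] [385.7 258.4] [ 0.56   -0.2158  0.021 ]
scene [387 279  10   9  69] [391.6 283. ] [ 0.5132 -0.2496  0.021 ]
scene [400 284   9   9  69] [403.9 288. ] [ 0.5152 -0.2758  0.021 ]
scene [412 289   9   9  66] [416.4 293. ] [ 0.5175 -0.3016  0.021 ]
scene [382 293   9  10  74] [386
[... 159 characters left out ...]
783  0.021 ]
scene [407 303   9  11  73] [411.1 307.8] [ 0.483  -0.3042  0.021 ]
scene [360 316  32  14 241] [370.6 324.7] [ 0.4131 -0.25    0.021 ]
mat [array([ 0.5934, -0.1874]), array([ 0.6086, -0.3441]), array([ 0.4428, -0.3573]), array([ 0.4292, -0.2019])]
[[376.4462  200.56924]
 [441.43082 192.44617]
 [450.1539  262.23077]
 [385.16928 270.35385]]
top 310 216 [ 0.5609 -0.0291  0.032 ]
scene 310 217 [ 0.5671 -0.0234  0.032 ]
top 264 147 [0.7169 0.0694 0.055 ]
scene 310 155 [0.7204 0.0681 0.055 ]
top 371 150 [ 0.7057 -0.1709  0.05  ]
scene 398 200 [ 0.715  -0.1777  0.03  ][ WARN:0@0.228] global loadsave.cpp:1063 imwrite_ Unsupported depth image for selected encoder is fallbacked to CV_8U.
```

View pics/a.png

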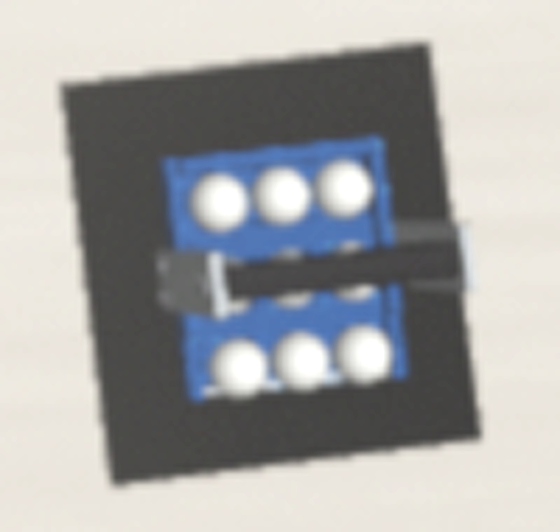

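View pics/b.png

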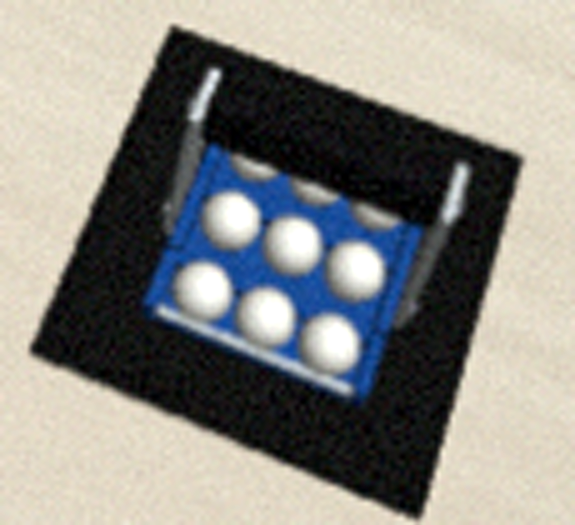

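Scene: the tray's open front (bright lip) faces the robot (−x), with yaw about 4.5°. In the top view the jar is at (187,222), lid knob (310,216), amber jar (264,147) and beaker (371,150). Next I'll measure the jar, lid and bar.

```bash
python3 - <<'E'
from h import *
from scipy.optimize import least_squares
d=pickle.load(open("c0.pkl","rb"));t=d["top"];s=d["scene"]
def up(c,y0,y1,x0,x1,h=290,w=390):return cv2.resize(c["image"][y0:y1,x0:x1],(w,h),interpolation=cv2.INTER_CUBIC)
im=np.vstack([np.hstack([up(t,185,260,145,245),up(t,185,260,260,360)]),np.hstack([up(s,140,215,165,265),up(s,190,265,260,360)])])
cv2.imwrite("pics/c.png",np.clip(im[:,:,::-1]*1.5,0,255).astype(np.uint8))
def circ(P,r=None):
    f=lambda q:np.hypot(P[:,0]-q[0],P[:,1]-q[1])-(r or q[2])
    o=least_squares(f,[*P.mean(0),.06],loss="soft_l1",f_scale=.001);return o.x.round(4),np.sqrt((o.fun**2).mean()).round(4)
for n,nm,z,rad,box in(("top","jar",.08,.0625,(185,260,145,230)),("top","lid",.016,.063,(185,260,265,350)),("scene","lid",.016,.063,(195,255,270,350)),("scene","jar",.08,.0625,(140,205,180,255))):
    c=d[n];y0,y1,x0,x1=box;g=c["image"].astype(int)
    # table is warm: red-blue
    w=g[:,:,0]-g[:,:,2];m=(w<8).astype(np.uint8);k=np.zeros_like(m);k[y0:y1,x0:x1]=m[y0:y1,x0:x1]
    cn=max(cv2.findContours(k,0,cv2.CHAIN_APPROX_NONE)[0],key=cv2.contourArea)[:,0]
    P=np.array([onz(c,*p,z)[:2] for p in cn])
    print(n,nm,"bbox",cn.min(0),cn.max(0),circ(P),circ(P,rad))
for u,v in((404.5,234.5),(447.5,231.5)):pass
E
```

```text
top jar bbox [154 189] [221 252] (array([0.5553, 0.2329, 0.0673]), np.float64(0.0028)) (array([0.5559, 0.236 , 0.06  ]), np.float64(0.0057))
top lid bbox [280 185] [340 244] (array([ 0.5605, -0.0274,  0.0643]), np.float64(0.0027)) (array([ 0.5605, -0.0274,  0.06  ]), np.float64(0.0033))
scene lid bbox [284 203] [337 248] (array([ 0.5591, -0.0288,  0.0627]), np.float64(0.001)) (array([ 0.5591, -0.0288,  0.06  ]), np.float64(0.0011))
scene jar bbox [188 148] [243 204] (array([0.5363, 0.2126, 0.0814]), np.float64(0.0125)) (array([0.5365, 0.2134, 0.06  ]), np.float64(0.0193))
```

View pics/c.png

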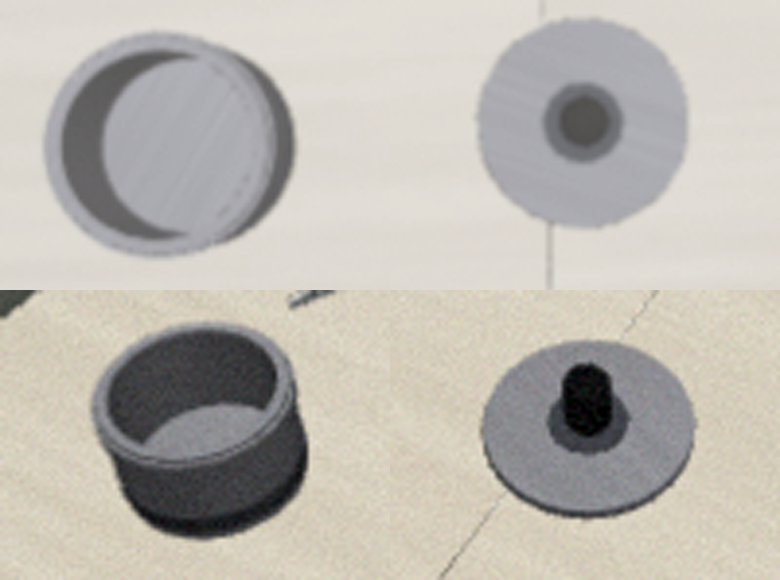

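```bash
python3 - <<'E'
from h import *
from scipy.optimize import least_squares
d=pickle.load(open("c0.pkl","rb"));t=d["top"];s=d["scene"]
for n,box,sel in(("top",(185,260,145,230),lambda p:p[:,0]<187),("scene",(142,205,180,255),lambda p:p[:,1]<168)):
    c=d[n];y0,y1,x0,x1=box;g=c["image"].astype(int)
    for th in(4,8,12):
        m=(cv2.GaussianBlur((g[:,:,0]-g[:,:,2]).astype(np.float32),(3,3),0)<th).astype(np.uint8);k=np.zeros_like(m);k[y0:y1,x0:x1]=m[y0:y1,x0:x1]
        cn=max(cv2.findContours(k,0,cv2.CHAIN_APPROX_NONE)[0],key=cv2.contourArea)[:,0];cn=cn[sel(cn)]
        P=np.array([onz(c,*p,.08)[:2] for p in cn])
        f=lambda q:np.hypot(P[:,0]-q[0],P[:,1]-q[1])-q[2]
        o=least_squares(f,[.555,.24,.06],loss="soft_l1",f_scale=.001);print(n,th,len(P),o.x.round(4),np.abs(o.fun).mean().round(4))
print("hand",onz(t,185.6,222.2,.08),onz(s,214.9,167.2,.08))
print("bar",onz(t,426.6,233.2,.102))
# bar from scene: white uprights tops in crop (213,72),(462,165) ; handle uprights top z=.102
A=onz(s,345+213/5,240+72/5,.102);B=onz(s,345+462/5,240+165/5,.102);print(A,B,(A+B)/2,np.degrees(np.arctan2(-(A-B)[0],(A-B)[1])))
# amber red-mask skip; knob dark in top/scene
for n,(y0,y1,x0,x1),z in(("top",(205,228,298,322),.056),("scene",(205,232,298,322),.038)):
    c=d[n];m=(c["image"].max(2)<(75 if n=="top" else 25)).astype(np.uint8);k=np.zeros_like(m);k[y0:y1,x0:x1]=m[y0:y1,x0:x1]
    M=cv2.moments(k,True);p=(M["m10"]/M["m00"],M["m01"]/M["m00"]);print(n,M["m00"],p,onz(c,*p,z))
E
```

```text
top 4 86 [0.5548 0.2372 0.062 ] 0.0005
top 8 204 [0.5592 0.2502 0.0684] 0.0094
top 12 157 [0.5557 0.2561 0.0809] 0.0077
scene 4 63 [0.5524 0.2339 0.0605] 0.0008
scene 8 65 [0.5533 0.2348 0.0614] 0.0008
scene 12 66 [0.5535 0.2354 0.0623] 0.0008
hand [0.55418115 0.23670478 0.08      ] [0.55067035 0.23027325 0.08      ]
bar [ 0.51575873 -0.27423697  0.102     ]
[ 0.52089722 -0.22608709  0.102     ] [ 0.52995816 -0.32199027  0.102     ] [ 0.52542769 -0.27403868  0.102     ] 5.397289004857192
top 164.0 (309.3780487804878, 216.0121951219512) [ 0.56035317 -0.02733179  0.056     ]
scene 185.0 (310.2108108108108, 218.4) [ 0.56025352 -0.02832354  0.038     ]
```

Jar is at about (0.554, 0.236), lid at (0.560, −0.028), and the tray at (0.514, −0.276) with yaw about 4.7°. Moving above the tray.

```bash
python3 -m crank '[[0.05,-0.15,0,0,0,-0.37,1],[0.05,-0.15,0,0,0,-0.37,1],[0.05,-0.15,0,0,0,-0.37,1],[0.05,-0.15,0,0,0,-0.37,1],[0.05,-0.15,0,0,0,-0.37,1],[0.05,-0.15,0,0,0,-0.37,1],[0.05,-0.15,0,0,0,-0.37,1],[0.05,-0.15,0,0,0,-0.37,1],[0.05,-0.15,0,0,0,-0.37,1],[0.05,-0.15,0,0,0,-0.37,1],[0.05,-0.15,0,0,0,-0.37,1],[0.05,-0.15,0,0,0,-0.37,1],[0.05,-0.15,0,0,0,-0.37,1],[0.05,-0.15,0,0,0,-0.37,1]]' 55
python3 -m crank '[[0.05,-0.15,0,0,0,-0.37,1],[0.05,-0.15,0,0,0,-0.37,1],[0.05,-0.15,0,0,0,-0.37,1],[0.05,-0.15,0,0,0,-0.37,1],[0.05,-0.15,0,0,0,-0.37,1],[0.05,-0.15,0,0,0,-0.37,1],[0.05,-0.15,0,0,0,-0.37,1],[0.05,-0.15,0,0,0,-0.37,1],[0.05,-0.15,0,0,0,-0.37,1],[0.05,-0.14,0,0,0,-0.37,1],[0.05,-0.14,0,0,0,-0.37,1],[0.05,-0.13,0,0,0,-0.37,1],[0.05,-0.1,0,0,0,-0.37,1],[0.05,-0.04,0,0,0,-0.37,1],[0,0,0,0,0,0,1],[0,0,0,0,0,0,1]]'
python3 - <<'E'
from bench import r
from h import *
s=r.sense();print(s["clock"],s["position"],R.from_euler("xyz",s["tcp_rot"]).as_matrix().round(4),s["qpos"].round(2))
im=r.capture("scene")["image"][180:360,300:480];im2=r.capture("top")["image"][150:330,330:510]
cv2.imwrite("pics/d.png",np.clip(cv2.resize(np.hstack([im,im2]),None,fx=2.2,fy=2.2)[:,:,::-1]*1.5,0,255).astype(np.uint8))
E
```

```text
clock: 1.27
position: [0.3723, 0.1317, 0.2184]
tcp_rot: [-3.142, -0.0, 2.2]
wrist_force: [0.7, 0.5, 0.3]
gripper_width: 0.0932
gripper_force: 0.0
clock: 2.6
position: [0.512, -0.2468, 0.2178]
tcp_rot: [-3.14, -0.001, 1.659]
wrist_force: [-0.6, 0.4, -0.1]
gripper_width: 0.0931
gripper_force: 0.0
2.6 [ 0.512028   -0.24679747  0.21777669] [[-0.0884  0.9961 -0.0015]
 [ 0.9961  0.0884  0.0011]
 [ 0.0012 -0.0014 -1.    ]] [-0.54  0.05  1.58  0.    1.52 -0.63]
```

View pics/d.png

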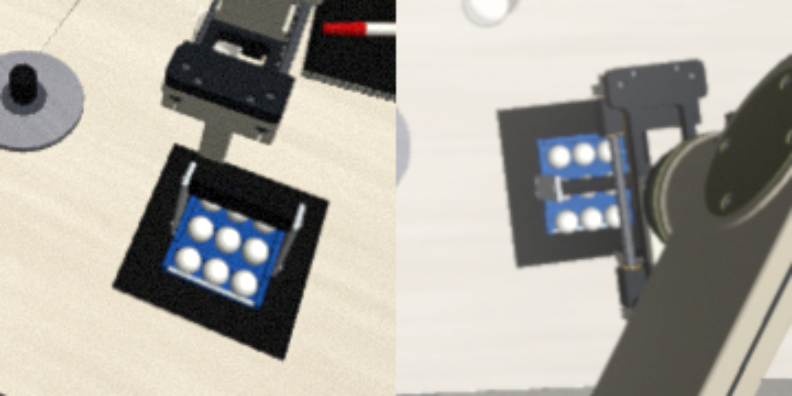

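```bash
python3 -m crank '[[0.005,-0.05,-0.03,0,0,0,1],[0.005,-0.06,-0.06,0,0,0,1],[0,-0.035,-0.08,0,0,0,1],[0,0,-0.08,0,0,0,1],[0,0,-0.08,0,0,0,1],[0,0,-0.08,0,0,0,1],[0,0,-0.08,0,0,0,1],[0,0,-0.08,0,0,0,1],[0,0,-0.07,0,0,0,1],[0,0,-0.05,0,0,0,1],[0,0,-0.035,0,0,0,1],[0,0,-0.02,0,0,0,1],[0,0,0,0,0,0,1],[0,0,0,0,0,0,1]]'
python3 -m crank '[[0,0,0,0,0,0,0],[0,0,0,0,0,0,-0.5],[0,0,0,0,0,0,-1],[0,0,0,0,0,0,-1],[0,0,0,0,0,0,-1],[0,0,0,0,0,0,-1],[0,0,0,0,0,0,-1],[0,0,0,0,0,0,-1],[0,0,0,0,0,0,-1],[0,0,0,0,0,0,-1]]' 55
```

```text
clock: 3.87
position: [0.5147, -0.2761, 0.07]
tcp_rot: [3.141, 0.0, 1.659]
wrist_force: [0.6, -0.4, -0.3]
gripper_width: 0.0928
gripper_force: 0.0
clock: 4.7
position: [0.5144, -0.2758, 0.0696]
tcp_rot: [-3.142, -0.0, 1.659]
wrist_force: [-0.6, -0.1, -0.0]
gripper_width: 0.0309
gripper_force: 0.0
```

```bash
python3 -m crank '[[0,0,0,0,0,0,-1],[0,0,0,0,0,0,-1],[0,0,0,0,0,0,-1],[0,0,0,0,0,0,-1],[0,0,0,0,0,0,-1],[0,0,0,0,0,0,-1]]'
python3 -m crank '[[0,0,0.01,0,0,0,-1],[0,0,0.02,0,0,0,-1],[0,0,0.03,0,0,0,-1],[0,0,0.04,0,0,0,-1],[0,0,0.05,0,0,0,-1],[0,0,0.04,0,0,0,-1],[0,0,0.03,0,0,0,-1],[0,0,0.01,0,0,0,-1],[0,0,0,0,0,0,-1]]'
python3 -c "
from bench import r
print(r.sense()['torque'],r.sense()['wrist_force'])"
```

```text
clock: 5.2
position: [0.5148, -0.2758, 0.0697]
tcp_rot: [3.141, 0.0, 1.659]
wrist_force: [3.7, 0.5, -1.1]
gripper_width: 0.0136
gripper_force: 55.0
clock: 5.95
position: [0.515, -0.2762, 0.1169]
tcp_rot: [3.14, 0.001, 1.659]
wrist_force: [0.3, -0.3, -6.3]
gripper_width: 0.0135
gripper_force: 55.0
[-0.08846571  0.0665656   0.01139769] [ 0.30452016 -0.34243563 -6.25240939]
```

```bash
python3 -m crank '[[0,0,0.02,0,0,0,-1],[0,0.02,0.04,0,0,0,-1],[0,0.04,0.05,0,0,0,-1],[0.01,0.06,0.06,0,0,0,-1],[0.02,0.08,0.06,0,0,0,-1],[0.022,0.1,0.06,0,0,0,-1],[0.022,0.1,0.06,0,0,0,-1],[0.022,0.1,0.06,0,0,0,-1],[0.022,0.1,0.05,0,0,0,-1],[0.022,0.1,0.03,0,0,0,-1],[0.022,0.1,0.01,0,0,0,-1],[0.022,0.1,0,0,0,0,-1],[0.022,0.1,0,0,0,0,-1],[0.022,0.1,0,0,0,0,-1],[0.022,0.1,0,0,0,0,-1],[0.022,0.1,0,0,0,0,-1],[0.022,0.1,0,0,0,0,-1],[0.022,0.1,0,0,0,0,-1]]'
python3 -m crank '[[0.022,0.1,0,0,0,0,-1],[0.022,0.1,0,0,0,0,-1],[0.022,0.1,0,0,0,0,-1],[0.022,0.1,0,0,0,0,-1],[0.022,0.1,0,0,0,0,-1],[0.022,0.1,0,0,0,0,-1],[0.022,0.1,0,0,0,0,-1],[0.022,0.09,0,0,0,0,-1],[0.022,0.08,0,0,0,0,-1],[0.022,0.07,0,0,0,0,-1],[0.022,0.06,0,0,0,0,-1],[0.022,0.05,0,0,0,0,-1],[0.01,0.03,0,0,0,0,-1],[0,0.015,0,0,0,0,-1],[0,0,0,0,0,0,-1],[0,0,0,0,0,0,-1]]'
python3 - <<'E'
from bench import r
from h import *
d={n:r.capture(n) for n in("scene","top")};pickle.dump(d,open("c1.pkl","wb"))
im=d["scene"]["image"][60:240,150:330];im2=d["top"]["image"][130:310,120:300]
cv2.imwrite("pics/e.png",np.clip(cv2.resize(np.hstack([im,im2]),None,fx=2.2,fy=2.2)[:,:,::-1]*1.5,0,255).astype(np.uint8))
E
```

```text
clock: 7.45
position: [0.5776, 0.0265, 0.2171]
tcp_rot: [3.14, -0.0, 1.66]
wrist_force: [0.2, 0.8, -7.3]
gripper_width: 0.0138
gripper_force: 55.0
clock: 8.78
position: [0.6321, 0.2432, 0.2159]
tcp_rot: [-3.142, 0.0, 1.659]
wrist_force: [-0.4, -0.8, -6.9]
gripper_width: 0.0136
gripper_force: 55.0
```

View pics/e.png

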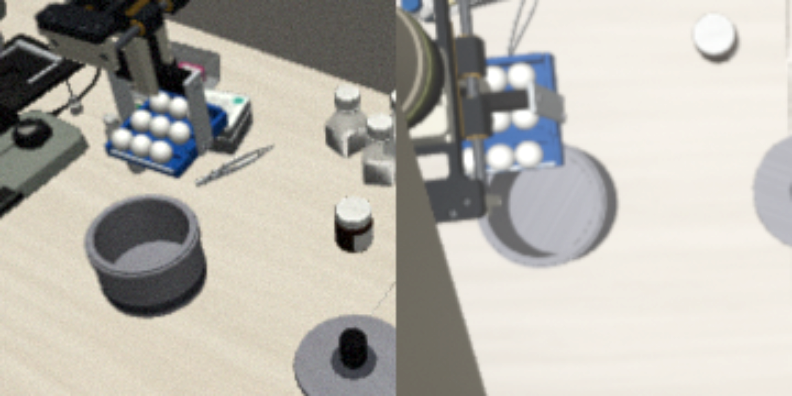

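```bash
python3 -c "
from h import *
c=pickle.load(open('c1.pkl','rb'))
print(onz(c['scene'],150+140/2.2,60+146/2.2,.168),onz(c['top'],120+(498-396)/2.2,130+155/2.2,.168))"
python3 -m crank '[[-0.008,0,-0.008,0.015,-0.17,0,-1],[-0.016,-0.0015,-0.016,0.03,-0.33,0,-1],[-0.016,-0.0015,-0.016,0.03,-0.33,0,-1],[-0.016,-0.0015,-0.016,0.03,-0.33,0,-1],[-0.016,-0.0015,-0.016,0.03,-0.33,0,-1],[-0.016,-0.0015,-0.016,0.03,-0.33,0,-1],[-0.016,-0.0015,-0.016,0.03,-0.33,0,-1],[-0.016,-0.0015,-0.016,0.03,-0.33,0,-1],[-0.016,-0.0015,-0.016,0.03,-0.33,0,-1],[-0.016,-0.0015,-0.016,0.03,-0.33,0,-1],[-0.016,-0.0015,-0.016,0.03,-0.33,0,-1],[-0.016,-0.0015,-0.016,0.03,-0.33,0,-1],[-0.008,0,-0.008,0.015,-0.17,0,-1],[0,0,0,0,0,0,-1]]'
python3 - <<'E'
from bench import r
from h import *
s=r.sense();M=R.from_euler("xyz",s["tcp_rot"]).as_matrix();print(s["qpos"].round(2))
th=np.degrees(np.arcsin(M[2,1]));a=M[:,1];print("tilt",th,a.round(3),"lip",s["position"]-.05*a+.066*M[:,2])
c=r.capture("scene")
im=c["image"][90:240,150:300]
cv2.imwrite("pics/f.png",np.clip(cv2.resize(im,None,fx=3.5,fy=3.5)[:,:,::-1]*1.5,0,255).astype(np.uint8))
E
```

```text
[0.59332882 0.24594962 0.168     ] [0.59559889 0.2477637  0.168     ]
clock: 10.05
position: [0.5922, 0.2391, 0.1757]
tcp_rot: [2.726, -0.0, 1.659]
wrist_force: [-0.0, -1.4, -6.5]
gripper_width: 0.0135
gripper_force: 55.0
[ 0.37 -0.11  1.87 -0.13  0.99  0.33]
tilt 23.785079803322436 [0.912 0.08  0.403] lip [0.57312567 0.23743202 0.09515881]
```

View pics/f.png

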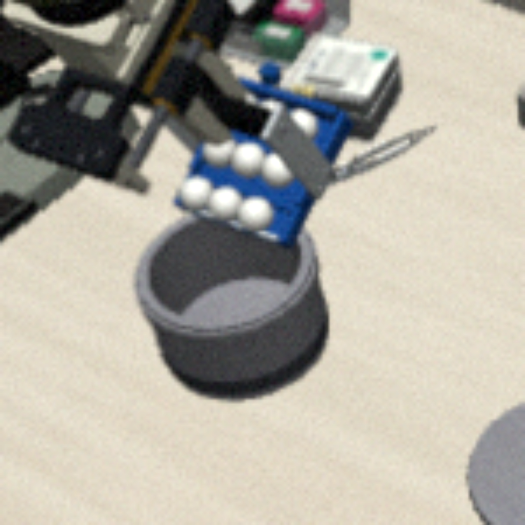

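```bash
python3 - <<'E'
from bench import r
from h import *
c=r.capture("scene");g=c["image"].astype(int)
m=((g[:,:,2]-g[:,:,0]>25)&(g[:,:,2]>50)).astype(np.uint8);m[:,:195]=0;m[:,240:]=0;m[:140]=0;m[165:]=0
for p in((178,206),(290,242),(234,225)):print(p,onz(c,150+p[0]/3.5,90+p[1]/3.5,.096))
k=(g.min(2)>95).astype(np.uint8);k[:138]=0;k[160:]=0;k[:,:198]=0;k[:,232:]=0
N,_,st,ce=cv2.connectedComponentsWithStats(k)
print([(st[i,4],ce[i].round(1),onz(c,*ce[i],.095+.006+.018).round(4)) for i in range(1,N) if st[i,4]>10])
s=r.sense();M=R.from_euler("xyz",s["tcp_rot"]).as_matrix()
for y in(.0255,0,-.0255):print("exp",s["position"]-.035*M[:,1]+(.066-.018)*M[:,2]+y*M[:,0])
E
```

```text
(178, 206) [0.57151033 0.28793991 0.096     ]
(290, 242) [0.58219315 0.19722765 0.096     ]
(234, 225) [0.57616159 0.24128702 0.096     ]
[(np.int32(258), array([209.9, 146.4]), array([0.5726, 0.2534, 0.119 ])), (np.int32(18), array([228.4, 138.9]), array([0.6152, 0.2318, 0.119 ]))]
exp [0.57899676 0.2638761  0.11934889]
exp [0.58123785 0.23847478 0.11932675]
exp [0.58347894 0.21307346 0.11930462]
```

```bash
python3 -m crank '[[-0.005,-0.012,0,0,0,0,-1],[-0.005,-0.012,0,0,0,0,-1],[-0.007,-0.001,0.001,0.015,-0.166,0,-1],[-0.007,-0.001,0.001,0.015,-0.166,0,-1],[-0.007,-0.001,0.001,0.015,-0.166,0,-1],[-0.007,-0.001,0.001,0.015,-0.166,0,-1],[-0.007,-0.001,0.001,0.015,-0.166,0,-1],[-0.007,-0.001,0.001,0.015,-0.166,0,-1],[-0.007,-0.001,0.001,0.015,-0.166,0,-1],[-0.007,-0.001,0.001,0.015,-0.166,0,-1],[-0.007,-0.001,0.001,0.015,-0.166,0,-1],[0,0,0,0,0,0,-1],[0,0,0,0,0,0,-1],[0,0,0,0,0,0,-1],[0,0,0,0,0,0,-1],[0,0,0,0,0,0,-1]]'
cat > look.py <<'E'
import sys
from bench import r
from h import *
s=r.sense();M=R.from_euler("xyz",s["tcp_rot"]).as_matrix()
print(s["clock"],"tilt",np.degrees(np.arcsin(M[2,1])).round(2),"lip",(s["position"]-.05*M[:,1]+.066*M[:,2]).round(4),s["wrist_force"].round(1))
for n,(y0,y1,x0,x1) in(("scene",(90,210,180,260)),):
    g=r.capture(n)["image"].astype(int);k=np.zeros(g.shape[:2],np.uint8);k[y0:y1,x0:x1]=((g.min(2)>110)&(g.max(2)-g.min(2)<30))[y0:y1,x0:x1]
    N,_,st,ce=cv2.connectedComponentsWithStats(k)
    print(n,[(int(st[i,4]),ce[i].round(0).tolist()) for i in range(1,N) if 15<st[i,4]<800])
E
python3 look.py
```

```text
clock: 11.48
position: [0.5799, 0.2334, 0.1796]
tcp_rot: [2.566, -0.001, 1.659]
wrist_force: [0.2, -0.9, -6.2]
gripper_width: 0.0134
gripper_force: 55.0
11.4833 tilt 32.95 lip [0.5738 0.2329 0.097 ] [ 0.2 -0.9 -6.2]
scene [(22, [217.0, 91.0]), (465, [248.0, 105.0]), (29, [218.0, 108.0]), (179, [225.0, 124.0]), (65, [251.0, 132.0]), (63, [185.0, 137.0])]
```

```bash
cat > look2.py <<'E'
from bench import r
from h import *
c=r.capture("scene");g=c["image"].astype(int)
mx=cv2.erode(g.min(2).astype(np.uint8),None)
for T in(90,110,130,150):
    k=(g.min(2)>T).astype(np.uint8);k[:100]=0;k[200:]=0;k[:,:192]=0;k[:,242:]=0
    N,_,st,ce=cv2.connectedComponentsWithStats(k)
    print(T,[(int(st[i,4]),ce[i].round(0).tolist()) for i in range(1,N) if 10<st[i,4]])
print(r.sense()["wrist_force"])
E
python3 look2.py
```

```text
90 [(134, [237.0, 109.0]), (66, [217.0, 107.0]), (250, [225.0, 126.0]), (274, [197.0, 145.0]), (387, [221.0, 172.0]), (11, [218.0, 154.0]), (81, [194.0, 193.0]), (31, [239.0, 197.0])]
110 [(103, [237.0, 108.0]), (29, [218.0, 108.0]), (178, [225.0, 124.0]), (239, [197.0, 145.0]), (47, [240.0, 155.0]), (70, [194.0, 194.0]), (29, [239.0, 197.0])]
130 [(78, [237.0, 108.0]), (12, [219.0, 108.0]), (20, [218.0, 117.0]), (33, [226.0, 120.0]), (38, [234.0, 123.0]), (174, [196.0, 144.0]), (22, [219.0, 134.0]), (31, [240.0, 155.0]), (63, [194.0, 194.0]), (11, [240.0, 197.0])]
150 [(12, [218.0, 117.0]), (23, [226.0, 120.0]), (21, [235.0, 123.0])]
[-0.22223616  0.52620978 -6.2565178 ]
```

```bash
python3 - <<'E'
from bench import r
from h import *
im=r.capture("scene")["image"][90:210,170:270];im2=r.capture("top")["image"][160:280,130:230]
cv2.imwrite("pics/g.png",np.clip(cv2.resize(np.hstack([im,im2]),None,fx=4,fy=4,interpolation=cv2.INTER_CUBIC)[:,:,::-1]*1.4,0,255).astype(np.uint8))
E
```

```text
(no output)
```

View pics/g.png

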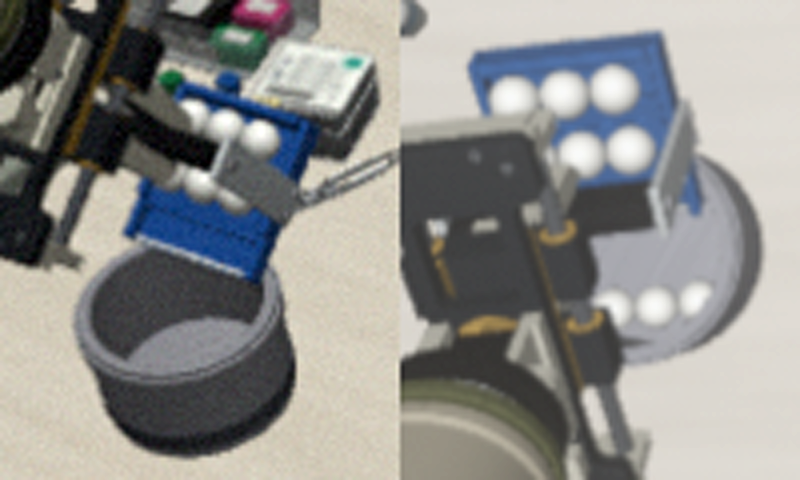

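Three white balls lie in the jar (top view, around (655,305) in the crop). The front channel is empty and six balls remain in their rows. Lifting away, untilting to 15° and carrying back.

```bash
python3 -m crank '[[0,0,0.02,0,0,0,-1],[0,0,0.04,0,0,0,-1],[0,0,0.06,0,0,0,-1],[0,0,0.06,0,0,0,-1],[0,0,0.05,-0.015,0.17,0,-1],[0,0,0.02,-0.03,0.33,0,-1],[0,0,0.01,-0.03,0.33,0,-1],[0,-0.02,0,-0.03,0.33,0,-1],[-0.01,-0.04,0,-0.03,0.33,0,-1],[-0.016,-0.06,0,-0.03,0.33,0,-1],[-0.016,-0.08,0,-0.03,0.33,0,-1],[-0.016,-0.1,0,-0.03,0.33,0,-1],[-0.016,-0.1,0,-0.03,0.33,0,-1],[-0.016,-0.1,0,-0.015,0.17,0,-1],[-0.016,-0.1,0,0,0,0,-1],[-0.016,-0.1,0,0,0,0,-1],[-0.016,-0.1,0,0,0,0,-1],[-0.016,-0.1,0,0,0,0,-1],[-0.016,-0.1,0,0,0,0,-1],[-0.016,-0.1,0,0,0,0,-1]]'
python3 -m crank '[[-0.016,-0.1,0,0,0,0,-1],[-0.016,-0.1,0,0,0,0,-1],[-0.016,-0.1,0,0,0,0,-1],[-0.016,-0.1,0,0,0,0,-1],[-0.016,-0.1,0,0,0,0,-1],[-0.016,-0.1,0,0,0,0,-1],[-0.016,-0.1,0,0,0,0,-1],[-0.016,-0.1,0,0,0,0,-1],[-0.016,-0.1,0,0,0,0,-1],[-0.016,-0.1,0,0,0,0,-1],[-0.016,-0.1,0,0,0,0,-1],[-0.016,-0.09,0,0,0,0,-1],[-0.016,-0.07,0,0,0,0,-1],[-0.016,-0.05,0,0,0,0,-1],[-0.01,-0.03,0,0,0,0,-1],[0,0,0,0,0,0,-1],[0,0,0,0,0,0,-1]]'
python3 look.py|head -1
```

```text
clock: 13.35
position: [0.543, 0.0121, 0.2336]
tcp_rot: [2.877, 0.001, 1.659]
wrist_force: [1.0, 0.1, -5.5]
gripper_width: 0.0135
gripper_force: 55.0
clock: 14.77
position: [0.4956, -0.2547, 0.2317]
tcp_rot: [2.88, -0.0, 1.659]
wrist_force: [-0.3, 0.4, -6.2]
gripper_width: 0.0138
gripper_force: 55.0
14.7667 tilt 15.0 lip [ 0.4645 -0.2575  0.155 ] [-0.3  0.4 -6.2]
```

```bash
python3 -m crank '[[0,-0.03,-0.02,0,0,0,-1],[0,-0.05,-0.04,0,0,0,-1],[0,-0.035,-0.06,0,0,0,-1],[0,0,-0.07,0,0,0,-1],[0,0,-0.08,0,0,0,-1],[0,0,-0.08,0,0,0,-1],[0,0,-0.08,0,0,0,-1],[0,0,-0.08,0,0,0,-1],[0,0,-0.07,0,0,0,-1],[0,0,-0.05,0,0,0,-1],[0,0,-0.04,0,0,0,-1],[0,0,-0.03,0,0,0,-1],[0,0,-0.02,0,0,0,-1],[0,0,-0.01,0,0,0,-1],[0,0,0,0,0,0,-1],[0,0,0,0,0,0,-1]]'
python3 -m crank '[[0,0,-0.005,0,0,0,-1],[0,0,-0.005,0,0,0,-1],[0,0,0,0,0,0,-1]]'
python3 look.py|head -1
```

```text
clock: 16.15
position: [0.4958, -0.278, 0.0857]
tcp_rot: [2.88, 0.0, 1.659]
wrist_force: [0.9, 0.1, -5.9]
gripper_width: 0.0135
gripper_force: 55.0
clock: 16.4
position: [0.4955, -0.2778, 0.0833]
tcp_rot: [2.88, -0.0, 1.659]
wrist_force: [0.2, 0.6, -5.1]
gripper_width: 0.0136
gripper_force: 55.0
16.4 tilt 14.98 lip [ 0.4644 -0.2806  0.0066] [ 0.2  0.6 -5.1]
```

```bash
python3 -m crank '[[0,0,-0.005,0,0,0,-1],[0,0,-0.005,0,0,0,-1],[0,0,0,0,0,0,-1]]'
python3 -m crank '[[0,0,-0.004,0,0,0,-1],[0,0,-0.004,0,0,0,-1],[0,0,0,0,0,0,-1],[0,0,0,0,0,0,-1]]'
```

```text
clock: 16.7
position: [0.4953, -0.2776, 0.0807]
tcp_rot: [2.881, -0.001, 1.659]
wrist_force: [-1.4, -1.6, -6.1]
gripper_width: 0.0135
gripper_force: 55.0
clock: 17.03
position: [0.4957, -0.2779, 0.0801]
tcp_rot: [2.88, -0.0, 1.659]
wrist_force: [-2.3, 1.5, 0.7]
gripper_width: 0.0135
gripper_force: 55.0
```

```bash
python3 -m crank '[[0.008,0.001,-0.004,-0.018,0.207,0,-1],[0.008,0.001,-0.004,-0.018,0.207,0,-1],[0.008,0.001,-0.004,-0.018,0.207,0,-1],[0.008,0.001,-0.004,-0.018,0.207,0,-1],[0.008,0.001,-0.0045,-0.018,0.207,0,-1],[0.008,0.001,-0.0045,-0.018,0.207,0,-1],[0.008,0.001,-0.0045,-0.018,0.207,0,-1],[0.008,0,-0.0045,-0.018,0.207,0,-1],[0.0075,0,-0.005,-0.018,0.207,0,-1],[0.0075,0,-0.005,-0.018,0.207,0,-1],[0,0,0,0,0,0,-1]]'
python3 look.py|head -1
```

```text
clock: 17.95
position: [0.5123, -0.2765, 0.0712]
tcp_rot: [3.1, 0.0, 1.66]
wrist_force: [-2.9, 3.0, 9.1]
gripper_width: 0.0136
gripper_force: 55.0
17.95 tilt 2.36 lip [ 0.4653 -0.2807  0.0032] [-2.9  3.   9.1]
```

```bash
python3 -m crank '[[0.007,0.001,-0.004,-0.018,0.207,0,-1],[0.006,0,-0.004,-0.016,0.185,0,-1],[0,0,0,0,0,0,-1],[0,0,0,0,0,0,-1]]'
python3 look.py|head -1
```

```text
clock: 18.33
position: [0.5147, -0.2763, 0.0696]
tcp_rot: [3.14, 0.0, 1.66]
wrist_force: [-1.8, 2.5, 6.7]
gripper_width: 0.0138
gripper_force: 55.0
18.3333 tilt 0.07 lip [ 0.4649 -0.2808  0.0035] [-1.8  2.5  6.7]
```

```bash
python3 -m crank '[[0,0,0,0,0,0,0],[0,0,0,0,0,0,1],[0,0,0,0,0,0,1],[0,0,0,0,0,0,1],[0,0,0,0,0,0,1],[0,0,0,0,0,0,1],[0,0,0,0,0,0,1],[0,0,0,0,0,0,1],[0,0,0.03,0,0,0,1],[0,0,0.06,0,0,0,1],[0,0,0.1,0,0,0,1],[0,0,0.1,0,0,0,1],[0,0,0.1,0,0,0,1],[0,0,0.1,0,0,0,1],[0,0,0.1,0,0,0,1],[0,0,0.05,0,0,0,1]]'
python3 -m crank '[[0.01,0.05,0,0,0,0,1],[0.02,0.1,0,0,0,0,1],[0.02,0.12,0,0,0,0,1],[0.02,0.12,0,0,0,0,1],[0.02,0.12,0,0,0,0,1],[0.02,0.12,0,0,0,0,1],[0.02,0.12,0,0,0,0,1],[0.02,0.12,0,0,0,0,1],[0.02,0.12,0,0,0,0,1],[0.02,0.1,0,0,0,0,1],[0.02,0.08,0,0,0,0,1],[0.02,0.05,0,0,0,0,1],[0,0.02,0,0,0,0,1],[0,0,0,0,0,0,1],[0,0,0,0,0,0,1]]'
python3 - <<'E'
from bench import r
from h import *
d={n:r.capture(n) for n in("scene","top")};pickle.dump(d,open("c2.pkl","wb"));c=d["scene"]
k=(c["image"].min(2)>110).astype(np.uint8);k[:255]=0;k[325:]=0;k[:,:370]=0;k[:,:][:,432:]=0
N,_,st,ce=cv2.connectedComponentsWithStats(k)
print([(int(st[i,4]),ce[i].round(1).tolist(),onz(c,*ce[i],.021).round(4)) for i in range(1,N) if st[i,4]>15])
E
```

```text
clock: 19.72
position: [0.5151, -0.277, 0.2017]
tcp_rot: [3.135, 0.002, 1.659]
wrist_force: [0.9, 0.2, -0.0]
gripper_width: 0.0931
gripper_force: 0.0
clock: 20.97
position: [0.5595, -0.0285, 0.1966]
tcp_rot: [3.14, -0.001, 1.659]
wrist_force: [-0.1, 0.2, -0.1]
gripper_width: 0.0928
gripper_force: 0.0
[(23, [371.0, 258.0], array([ 0.5455, -0.1881,  0.021 ])), (21, [385.6, 259.3], array([ 0.5579, -0.2166,  0.021 ])), (111, [423.4, 257.6], array([ 0.602, -0.285,  0.021])), (77, [392.4, 284.5], array([ 0.511 , -0.2525,  0.021 ])), (77, [404.5, 289.3], array([ 0.5132, -0.278 ,  0.021 ])), (76, [416.5, 294.2], array([ 0.515 , -0.3028,  0.021 ])), (30, [373.5, 322.8], array([ 0.4191, -0.2531,  0.021 ]))]
```

```bash
python3 -m crank '[[0.002,0.002,-0.04,0,0,0,1],[0,0,-0.08,0,0,0,1],[0,0,-0.1,0,0,0,1],[0,0,-0.12,0,0,0,1],[0,0,-0.12,0,0,0,1],[0,0,-0.11,0,0,0,1],[0,0,-0.09,0,0,0,1],[0,0,-0.07,0,0,0,1],[0,0,-0.06,0,0,0,1],[0,0,-0.04,0,0,0,1],[0,0,-0.025,0,0,0,1],[0,0,-0.015,0,0,0,1],[0,0,0,0,0,0,1],[0,0,0,0,0,0,0]]'
python3 -m crank '[[0,0,0,0,0,0,-1],[0,0,0,0,0,0,-1],[0,0,0,0,0,0,-1],[0,0,0,0,0,0,-1],[0,0,0,0,0,0,-1],[0,0,0,0,0,0,-1],[0,0,0,0,0,0,-1],[0,0,0,0,0,0,-1],[0,0,0,0,0,0,-1],[0,0,0,0,0,0,-1],[0,0,0,0,0,0,-1],[0,0,0,0,0,0,-1],[0,0,0,0,0,0,-1],[0,0,0,0,0,0,-1]]' 40
```

```text
clock: 22.23
position: [0.5608, -0.0279, 0.0237]
tcp_rot: [3.138, -0.001, 1.659]
wrist_force: [-0.3, 0.4, 0.6]
gripper_width: 0.0897
gripper_force: 0.0
clock: 23.4
position: [0.5602, -0.0277, 0.023]
tcp_rot: [3.139, -0.001, 1.659]
wrist_force: [1.1, 0.3, -0.6]
gripper_width: 0.0275
gripper_force: 40.0
```

```bash
python3 -m crank '[[0,0,0.02,0,0,0,-1],[0,0,0.05,0,0,0,-1],[0,0,0.08,0,0,0,-1],[0,0,0.1,0,0,0,-1],[0,0,0.1,0,0,0,-1],[0,0,0.1,0,0,0,-1],[0,0.02,0.1,0,0,0,-1],[0,0.05,0.08,0,0,0,-1],[0,0.08,0.05,0,0,0,-1],[0,0.1,0.02,0,0,0,-1],[-0.005,0.12,0,0,0,0,-1],[-0.005,0.12,0,0,0,0,-1],[-0.005,0.12,0,0,0,0,-1],[-0.005,0.12,0,0,0,0,-1],[-0.005,0.12,0,0,0,0,-1],[-0.005,0.12,0,0,0,0,-1],[0,0.12,0,0,0,0,-1],[0,0.1,0,0,0,0,-1],[0,0.08,0,0,0,0,-1],[0,0.05,0,0,0,0,-1]]'
python3 -m crank '[[0,0.03,0,0,0,0,-1],[0,0,0,0,0,0,-1],[0,0,0,0,0,0,-1],[0,0,0,0,0,0,-1]]'
python3 - <<'E'
from bench import r
from h import *
d={n:r.capture(n) for n in("scene","top")};pickle.dump(d,open("c3.pkl","wb"));print(r.sense()["position"],r.sense()["wrist_force"])
im=d["scene"]["image"][90:210,170:270];im2=d["top"]["image"][160:280,130:230]
cv2.imwrite("pics/hh.png",np.clip(cv2.resize(np.hstack([im,im2]),None,fx=4,fy=4,interpolation=cv2.INTER_CUBIC)[:,:,::-1]*1.4,0,255).astype(np.uint8))
E
```

```text
clock: 25.07
position: [0.5538, 0.2381, 0.1636]
tcp_rot: [3.139, -0.001, 1.66]
wrist_force: [-0.5, -0.1, -3.2]
gripper_width: 0.0271
gripper_force: 40.0
clock: 25.4
position: [0.5543, 0.2413, 0.1631]
tcp_rot: [3.139, -0.001, 1.658]
wrist_force: [-0.2, -0.3, -2.9]
gripper_width: 0.0279
gripper_force: 40.0
[0.55435484 0.24128772 0.163082  ] [-0.32725905 -0.19622439 -2.82953029]
```

View pics/hh.png

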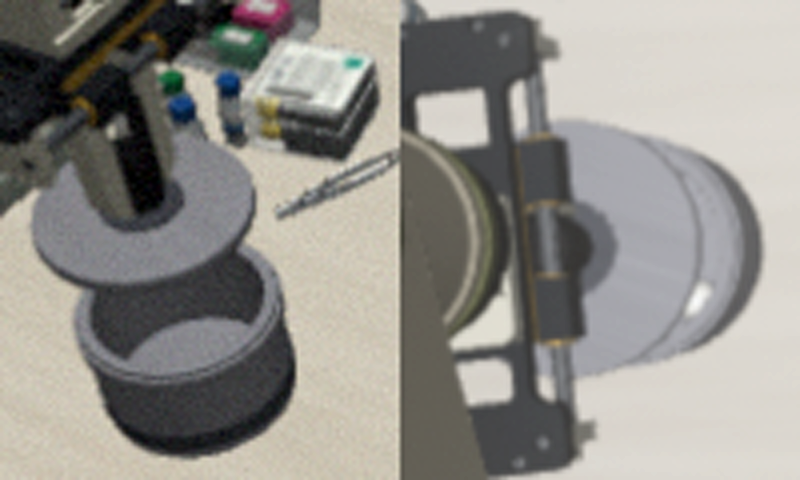

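```bash
python3 - <<'E'
from h import *
from scipy.optimize import least_squares
d=pickle.load(open("c0.pkl","rb"))
for n in d:
    c=d[n];g=c["image"].astype(np.float32);w=cv2.GaussianBlur(g[:,:,0]-g[:,:,2],(0,0),.7)
    def fit(ctr,z,angs,lo,hi):
        P=[]
        for A in angs:
            rr=np.linspace(lo,hi,81);W=np.c_[ctr[0]+rr*np.cos(A),ctr[1]+rr*np.sin(A),np.full(81,z)]
            uv=proj(c,W).astype(np.float32);v=cv2.remap(w,uv[:,0],uv[:,1],1)[:,0]
            a,b=v[:16].mean(),v[-16:].mean()
            if b-a<4:continue
            i=np.argmax(v>(a+b)/2);P.append(W[i,:2])
        P=np.array(P);f=lambda q:np.hypot(P[:,0]-q[0],P[:,1]-q[1])-q[2]
        o=least_squares(f,[*ctr,.0625],loss="soft_l1",f_scale=.0005)
        f2=lambda q:np.hypot(P[:,0]-q[0],P[:,1]-q[1])-.0625
        o2=least_squares(f2,ctr,loss="soft_l1",f_scale=.0005)
        return len(P),o.x.round(4),o2.x.round(4),np.abs(o.fun).mean().round(5)
    D=np.array([.554,.236])-c["xyz"][:2];az=np.arctan2(D[1],D[0])
    print(n,"jar",fit((.554,.236),.08,az+np.radians(np.arange(-90,91,3)),.054,.072))
    if n: print(n,"lid top",fit((.560,-.028),.016,np.radians(np.arange(0,360,5)),.054,.072))
E
```

```text
scene jar (61, array([0.5542, 0.2359, 0.0615]), array([0.5534, 0.2349]), np.float64(0.00025))
scene lid top (72, array([ 0.5593, -0.0287,  0.0637]), array([ 0.5595, -0.0287]), np.float64(0.00064))
top jar (61, array([0.5547, 0.2373, 0.0623]), array([0.5547, 0.2371]), np.float64(0.00015))
top lid top (72, array([ 0.5607, -0.0271,  0.0623]), array([ 0.5607, -0.0271]), np.float64(0.00012))
```

```bash
python3 -m crank '[[0,-0.012,-0.02,0,0,0,-1],[0,-0.012,-0.04,0,0,0,-1],[0,0,-0.05,0,0,0,-1],[0,0,-0.05,0,0,0,-1],[0,0,-0.05,0,0,0,-1],[0,0,-0.04,0,0,0,-1],[0,0,-0.02,0,0,0,-1],[0,0,-0.01,0,0,0,-1],[0,0,0,0,0,0,-1],[0,0,0,0,0,0,-1]]'
```

```text
clock: 26.33
position: [0.5545, 0.2376, 0.1073]
tcp_rot: [3.139, -0.001, 1.659]
wrist_force: [0.5, -0.1, -3.4]
gripper_width: 0.0271
gripper_force: 40.0
```

```bash
python3 -m crank '[[0,0,-0.01,0,0,0,-1],[0,0,-0.01,0,0,0,-1],[0,0,-0.005,0,0,0,-1],[0,0,0,0,0,0,-1],[0,0,0,0,0,0,-1]]'
```

```text
clock: 26.75
position: [0.5542, 0.2375, 0.102]
tcp_rot: [3.139, -0.001, 1.659]
wrist_force: [0.1, 0.0, -4.4]
gripper_width: 0.0271
gripper_force: 40.0
```

y is 1 mm high; I'll correct that and keep lowering.

```bash
python3 -m crank '[[0,-0.004,-0.005,0,0,0,-1],[0,0,-0.005,0,0,0,-1],[0,0,-0.005,0,0,0,-1],[0,0,0,0,0,0,-1],[0,0,0,0,0,0,-1]]'; python3 -m crank '[[0,0,-0.005,0,0,0,-1],[0,0,-0.005,0,0,0,-1],[0,0,0,0,0,0,-1],[0,0,0,0,0,0,-1]]'
```

```text
clock: 27.17
position: [0.5541, 0.2366, 0.0989]
tcp_rot: [3.139, -0.001, 1.659]
wrist_force: [-0.4, -0.8, -2.8]
gripper_width: 0.0274
gripper_force: 40.0
clock: 27.5
position: [0.5543, 0.2367, 0.0971]
tcp_rot: [3.139, -0.001, 1.659]
wrist_force: [0.6, 0.0, -2.6]
gripper_width: 0.0274
gripper_force: 40.0
```

```bash
python3 -m crank '[[0,0,-0.004,0,0,0,-1],[0,0,-0.002,0,0,0,-1],[0,0,0,0,0,0,-1],[0,0,0,0,0,0,-1]]'
```

```text
clock: 27.83
position: [0.5543, 0.2367, 0.097]
tcp_rot: [3.139, -0.001, 1.659]
wrist_force: [-3.3, -1.5, 6.5]
gripper_width: 0.0272
gripper_force: 40.0
```

```bash
python3 -m crank '[[0,0,0,0,0,0,-0.2],[0,0,0,0,0,0,0.5],[0,0,0,0,0,0,0.5],[0,0,0,0,0,0,0.5],[0,0,0,0,0,0,0.5],[0,0,0,0,0,0,0.5],[0,0,0,0,0,0,0.5],[0,0,0.03,0,0,0,0.5],[0,0,0.06,0,0,0,0.5],[0,0,0.1,0,0,0,0.5],[0,0,0.12,0,0,0,0.5],[0,0,0.12,0,0,0,0.5],[0,0,0.12,0,0,0,0.5],[0,0,0.08,0,0,0,0.5],[0,0,0,0,0,0,0.5],[0,0,0,0,0,0,0.5]]'
python3 - <<'E'
from bench import r
from h import *
from scipy.optimize import least_squares
d={n:r.capture(n) for n in("scene","top")}
a=d["scene"]["image"];b=d["top"]["image"]
im=np.hstack([cv2.resize(a[100:230,170:300],(390,390)),cv2.resize(a[230:345,345:460],(390,390))])
cv2.imwrite("pics/z.png",np.clip(im[:,:,::-1]*1.5,0,255).astype(np.uint8))
E
```

```text
clock: 29.17
position: [0.5552, 0.237, 0.2242]
tcp_rot: [3.135, -0.002, 1.659]
wrist_force: [-0.0, -0.5, -0.6]
gripper_width: 0.0696
gripper_force: 0.0
```

View pics/z.png

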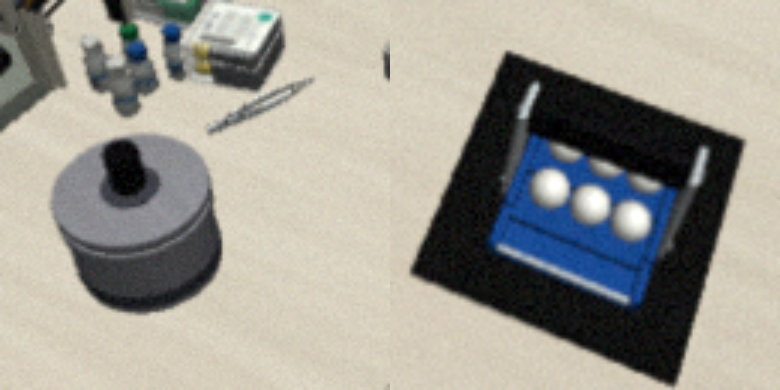

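The lid is flush on the jar. The tray stands flat on the mat with its front row empty and the other rows in place. Handing in.

```bash
python3 -c "
from bench import r
print(r.close_job())"
```

```text
the job is handed in; nothing more can be done
None
```

The job is handed in at about 29 s on the robot's clock: three balls are in the jar, the tray went back on its mat front edge first and stands flat with the other six, and the lid is seated and released; the verdict was not shown.

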